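Square up a deburred bracket and send it down the chute

TASK

Turn the aluminium bracket on the inspection stand so that its long side lies flat against both pegs: push its rear corner on the side away from the pegs while its opposite front corner bears on a peg. Then push it end first off the ledge, straight, so that it drops into the chute, right way up, and slides down to the stop. Only push it, never lift it; do not bump the light bar, and leave the steel ring, the sanding block and the scraper where they are.

Things in the scene. Friction and masses are not known exactly. Their poses are not given: they have to be found in the camera images.
- stand: Fixed inspection stand. Origin: on the table under the middle of the ledge (the deck's +y edge). +y is the push direction, off the ledge; +x goes from bracket to pegs; z up. Deck top 150 mm above the origin: pink pad x -150 to 170, y -270 to -36 mm (friction about 0.6), then up to the ledge at y = 0 a slippery steel lip, 0.5 mm lower.
- peg_front (a point): Top centre of the front one of two fixed upright steel pegs, 16 mm diameter, 28 mm high, on the deck at (40, -95) mm of the stand. A part lying against both pegs has its side at stand x = 32 mm, in line with the chute. While the bracket turns about a peg its rear end also swings back (-y): follow it.
- peg_rear (a point): Top centre of the rear peg, alike, at (40, -160) mm of the stand.
- chute_foot (a point): Middle of the chute's floor at its foot, by the upright stop at stand y = 200 mm. The slippery steel chute (friction about 0.15) starts at the ledge, 18 mm below the deck, 92 mm wide inside (stand x -46 to 46), and slopes down 32 degrees along stand +y. Cheeks rise 42 mm square to its floor, so beyond the ledge they stand above the deck.
- bracket: Loose stepped aluminium block, 60 (x) by 120 (y) by 34 mm, 0.3 to 0.6 kg; both ends full height over 30 mm, 20 to 28 mm between. Origin: centre of underside. Starts on the deck 23 to 40 degrees clockwise of the stand's axes, front (+y) end towards the pegs, 6 to 36 mm short. Against both pegs: stand x = 2 mm. Tips once its origin passes the ledge. At the stop: stand y 131, z 50 mm.
- lamp: Fixed white LED light bar above the ledge, in the stand's frame: x -110 to 160, y -55 to 20 mm, underside 105 mm over the deck, 26 mm thick; 18 mm post on the deck at (150, -18). It stops an upright gripper from following the bracket far enough: lean the tool 30 to 45 degrees, fingers pointing forward (stand +y), body behind.
- ring: Loose steel ring, 68 mm diameter, 30 mm high, on the deck beyond the pegs (stand x 90 to 115 mm). Origin: centre of its underside. To be left alone.
- sander: Loose grey sanding block with a bow handle, 75 x 125 x 61 mm, on the table beside the chute (stand x 118 to 138 mm). Origin: centre of its underside. To be left alone.
- scraper: Loose hand scraper with black handle, 12 x 145 x 14 mm, lying on the table beside the chute (stand x -130 to -100 mm). Origin: under the middle of its handle. To be left alone.
Not all that is in view belongs to the job. What is shaped like the bracket but green or yellow is not meant.

How it is judged:
By the outcome, as a careful person would: the job done as asked, in the order asked, and still so for the second after the job is handed in, with the robot touching nothing.
It also fails if it takes over 58 s, if anything falls off the work surface, if the arm or the gripper's body presses on something with over 40 N, if the wrist force passes 120 N, or if a joint passes its speed limit or range.

ROBOT

A 7-joint arm with a two-finger parallel gripper is mounted at the origin on the work surface. World frame = base frame: x ahead of the robot, y to its left, z up, the work surface at z = 0. Lengths are in m, angles in rad, forces in N, time in s.
With the tool pointing down it reaches from about 0.425 to 1.025 m from the base axis. Payload 3.6 kg.
Tool frame: the origin (TCP) lies between the finger pads; the fingertips stand 25 mm ahead of it and the grasp point (between the pads) lies 6 mm ahead of it; z points along the fingers, y is the line along which they close (so a half turn about z gives the same grasp; the last joint's range is limited). The gripper opens to 85 mm and grips with 20 to 120 N. Pads are 22 mm wide; open, the fingers measure 114 mm over their backs; the gripper's body (76 mm by 85 mm) begins 54 mm behind the grasp point. The pads swing forward as they close: fully open they stand 13 mm farther back than shut.
Start: joints at [-1.254, 0.591, 0.048, 1.609, -0.033, 0.943, -0.034], TCP at [0.29, 0.665, 0.256] pointing down, gripper open.
Joint ranges: [-2.69, 2.69], [-0.47, 2.24], [-1.27, 1.36], [0.19, 2.51], [-1.53, 4.68], [0.08, 2.07], [-3.09, 3.09]. Speed limits (rad/s): [2.57, 2.57, 3.14, 3.14, 3.14, 3.14, 3.14].

INTERFACE

Orientations are given as a unit quaternion [w, x, y, z].
In Python, from workcell import * gives the robot as it stands. The module is installed in compiled form; this text tells all that it offers.
- The arm moves only by the tool move_arm, never from a script. Its argument "commands" is a list of rows, each a list of 7 numbers: the turn, a rotation vector about the tool's x, y, z in rad, then the shift along the tool's x, y, z in m, then the gripper command: -1 is shut, 1 is fully open, values between are in proportion. In form: [[ax, ay, az, tx, ty, tz, grip], ...]. A call has 1 to 12 rows; each row shifts and turns the commanded pose from where the row before left it, along the tool's axes as they then stand; what a row does not reach is not made up. A row lasts 1/8 s, in which the tool goes at most 62.5 mm and 10.7 degrees, less where a joint would pass 70% of its speed; a pose out of reach is approached as far as the arm can. A call with a gripper value outside its range is refused whole. The fingers move at their own pace and stop on an object; "force" is the grip in N (left out, the last holds). Time passes only in rows, so rows that do not move let the fingers close. It gives the time, the measured TCP pose, the force, the opening and the grip force at its end, in the units of the state.
- read_state(): the state, without advancing time (a new reading comes with each control period).
- capture(name): name is "scene" or "side" or "wrist"; returns a dict with "color" (400x640x3 uint8, blue, green, red), "fx", "fy", "cx", "cy" (pixels), "dist_coeffs" ([k1, k2, p1, p2, k3] as OpenCV has them; the pictures are not rectified), "cam_to_world" (4x4, takes a point from camera to world coordinates). Camera axes: x right, y down, z forward; pixel columns grow to the right and rows downward; lengths in m; the calibration is good to about 2 mm. A picture is of the moment at which its call begins. There is no depth.
- close_job(): hands the job in; it is judged then, once.
The state is a dict: "clock": time; "joint_positions": joint angles; "qvel": joint speeds; "joint_efforts": joint torques, N m; "tool_pos": TCP position; "eef_rot": TCP orientation; "ft_force": force on the tool from outside, world axes, zero at the start; "moment": the same for the moment, N m; "gripper_width": finger opening in m; "finger_force": force on a finger pad.
Only numpy, scipy, OpenCV 4.12 (cv2) and the standard library are available. Lean on these libraries where they do the work, as an engineer would, in place of code of your own. Each camera call takes 0.05 s, during which the arm holds its last target. There are 200 camera calls.

## Working session

There is one attempt and no reset: what is moved stays moved. The work goes in short steps, Python scripts to look and compute and a tool call to move; the robot and the scene stay as the last step left them, time stands still between calls to the robot, and variables do not carry over. Pictures are saved under pics/ and viewed, at most 10 in all, crops included, and the job is handed in when it is done.

Besides the shell and the picture viewer there is one more tool, called after "Request:" in YAML: its name, and indented under it one key for each argument. move_arm: Moves the arm, as the interface text tells. Its arguments: {"type":"object","properties":{"commands":{"type":"array"},"force":{"type":"number"}},"required":["commands"]}

```bash
mkdir -p pics
python3 - <<'E'
from workcell import *
import cv2,numpy as np
s=read_state();print({k:np.round(v,3).tolist() for k,v in s.items()})
for n in("scene","side"):
    c=capture(n);cv2.imwrite(f"pics/{n}0.png",c["color"]);print(n,c["fx"],c["fy"],c["cx"],c["cy"],c["dist_coeffs"],np.round(c["cam_to_world"],4).tolist())
E
```

```text
{'clock': 0.0, 'joint_positions': [-1.254, 0.592, 0.048, 1.61, -0.033, 0.943, -0.034], 'qvel': [-0.001, -0.0, -0.0, -0.002, 0.001, -0.001, 0.0], 'joint_efforts': [-0.001, -54.869, 1.546, -19.813, 0.009, 0.008, 0.0], 'tool_pos': [0.289, 0.664, 0.255], 'eef_rot': [-0.0, 0.204, 0.979, -0.001], 'ft_force': [-0.109, -0.088, -0.65], 'moment': [0.044, 0.035, 0.023], 'finger_force': 0.0, 'gripper_width': 0.086}
scene 425.95512893255176 425.95512893255176 325.3861144386718 193.8663670105805 [-0.08364512  0.          0.          0.          0.        ] [[-0.2651, 0.7968, -0.5429, 1.1472], [0.9642, 0.224, -0.142, 0.1304], [0.0085, -0.5611, -0.8277, 1.0376], [0.0, 0.0, 0.0, 1.0]]
side 361.7881097822294 361.7881097822294 315.65030467963925 200.4865569442782 [-0.02294682  0.          0.          0.          0.        ] [[-0.9929, 0.1019, -0.062, 0.6328], [0.1182, 0.7688, -0.6285, 0.5086], [-0.0164, -0.6313, -0.7754, 0.7873], [0.0, 0.0, 0.0, 1.0]]
```

View pics/scene0.png

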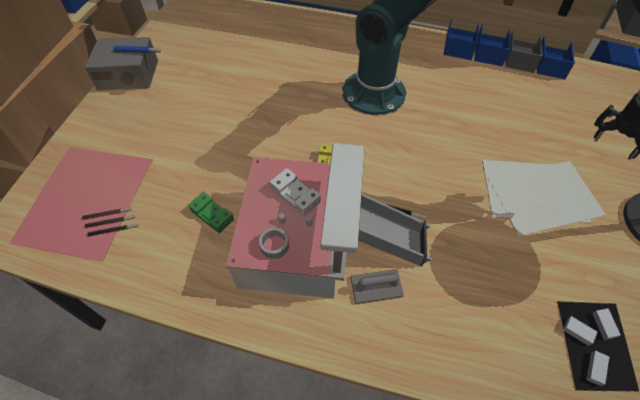

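View pics/side0.png

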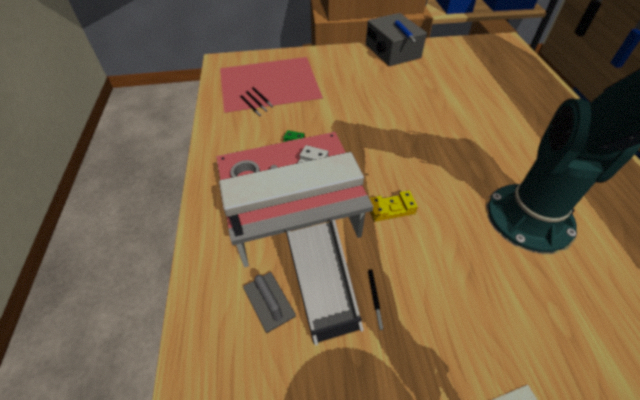

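The scene view shows the pad (corner near 257,158; 230,265), bracket around (295,190), pegs near (282,216) and (309,220), the ring at (273,242) and the lamp over x≈343. The side view shows the chute running from (310,225) to (335,325).

```bash
python3 - <<'E'
import cv2
a=cv2.imread("pics/scene0.png")[140:310,220:440]
cv2.imwrite("pics/crop0.png",cv2.resize(a,None,fx=3.5,fy=3.5,interpolation=cv2.INTER_CUBIC))
E
cat > h.py <<'E'
from workcell import *
import cv2,numpy as np
from scipy.spatial.transform import Rotation as R
def ray(c,px):
    K=np.array([[c["fx"],0,c["cx"]],[0,c["fy"],c["cy"]],[0,0,1]])
    u=cv2.undistortPoints(np.array(px,float).reshape(-1,1,2),K,np.array(c["dist_coeffs"],float))[:,0]
    T=np.array(c["cam_to_world"]);d=np.c_[u,np.ones(len(u))]@T[:3,:3].T
    return T[:3,3],d
def onplane(c,px,z):
    o,d=ray(c,px);return o+d*((z-o[2])/d[:,2])[:,None]
def project(c,P):
    T=np.linalg.inv(np.array(c["cam_to_world"]));K=np.array([[c["fx"],0,c["cx"]],[0,c["fy"],c["cy"]],[0,0,1]])
    return cv2.projectPoints(np.array(P,float).reshape(-1,1,3),cv2.Rodrigues(T[:3,:3])[0],T[:3,3],K,np.array(c["dist_coeffs"],float))[0][:,0]
E
python3 - <<'E'
from h import *
for n in("scene","side"):
    c=capture(n);hsv=cv2.cvtColor(c["color"],cv2.COLOR_BGR2HSV)
    m=(((hsv[...,0]>168)|(hsv[...,0]<6))&(hsv[...,1]>70)).astype(np.uint8)*255
    k,_=cv2.findContours(m,0,2)
    for q in k:
        if cv2.contourArea(q)>300:
            h=cv2.approxPolyDP(cv2.convexHull(q),3,True)[:,0];print(n,cv2.contourArea(q),h.tolist());print(np.round(onplane(c,h,.15),3).tolist())
E
```

```text
scene 9525.0 [[253, 158], [329, 164], [327, 276], [226, 265]]
[[0.506, -0.239, 0.15], [0.47, -0.038, 0.15], [0.778, 0.04, 0.15], [0.814, -0.187, 0.15]]
scene 9058.0 [[151, 159], [102, 260], [10, 242], [69, 148]]
[[0.583, -0.505, 0.15], [0.884, -0.472, 0.15], [0.91, -0.725, 0.15], [0.61, -0.754, 0.15]]
side 1373.0 [[365, 192], [241, 225], [237, 216], [359, 185]]
[[0.466, -0.018, 0.15], [0.75, 0.039, 0.15], [0.759, 0.013, 0.15], [0.475, -0.041, 0.15]]
side 2027.5 [[344, 151], [223, 179], [217, 162], [218, 156], [333, 132]]
[[0.491, -0.16, 0.15], [0.795, -0.103, 0.15], [0.813, -0.164, 0.15], [0.811, -0.186, 0.15], [0.508, -0.237, 0.15]]
side 3820.0 [[321, 96], [225, 111], [221, 69], [306, 58]]
[[0.519, -0.404, 0.15], [0.801, -0.372, 0.15], [0.824, -0.6, 0.15], [0.541, -0.626, 0.15]]
```

View pics/crop0.png

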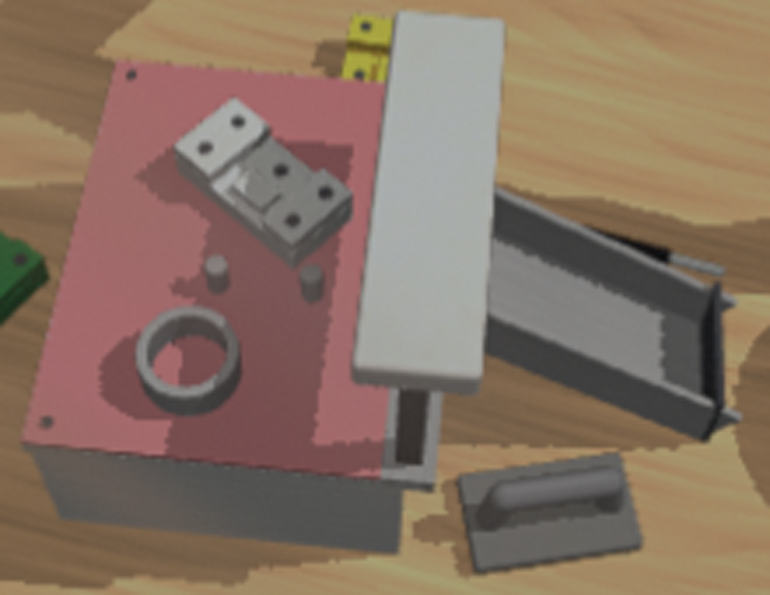

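The crop shows the bracket's top corners near (235,98), (175,148), (350,192) and (294,248), the peg tops near (217,263) and (312,270), and the ring at (190,350) in crop pixels.

Run:
```python
from h import *
c=capture("scene")
f=lambda p,z:onplane(c,np.array(p,float)/3.5+[220-.36,140-.36],z)
p=f([(217,263),(312,270)],.178);print("pegs",p.round(4),np.linalg.norm(p[1]-p[0]))
v=(p[1]-p[0])[:2];print("yaw pegs",np.degrees(np.arctan2(-v[0],v[1])))
rr=f([(116,60),(24,442)],.15);v=(rr[1]-rr[0])[:2];yaw=np.arctan2(v[1],v[0]);print("pad",rr.round(4),np.linalg.norm(v),np.degrees(yaw))
yaw=np.radians(9.8)
Rz=np.array([[np.cos(yaw),-np.sin(yaw)],[np.sin(yaw),np.cos(yaw)]])
o=p.mean(0)[:2]-Rz@[.040,-.1275];print("origin by pegs",o, "by pad",rr.mean(0)[:2]-Rz@[.010,-.270])
b=f([(235,98),(175,148),(294,248),(350,192)],.184)[:,:2]
bs=(b-o)@Rz;print("bracket stand mm",(bs*1e3).round(1),"c",bs.mean(0)*1e3,"sides",np.linalg.norm(np.roll(bs,-1,0)-bs,axis=1))
v=(bs[3]-bs[0]+bs[2]-bs[1]);print("brk yaw",np.degrees(np.arctan2(-v[0],v[1])))
ch=f([(711,437),(712,287)],.06);print("chute foot cheeks",((ch[:,:2]-o)@Rz).round(3))
g=f([(190,338)],.18);print("ring",(g[:,:2]-o)@Rz)
```

```text
pegs [[ 0.6688 -0.1007  0.178 ]
 [ 0.6567 -0.0375  0.178 ]] 0.06437714579065389
yaw pegs 10.806348905553401
pad [[ 0.5019 -0.241   0.15  ]
 [ 0.8161 -0.1855  0.15  ]] 0.3190426528449027 10.025378283780139
origin by pegs [0.60163179 0.04975053] by pad [0.60316797 0.0510917 ]
bracket stand mm [[ -95.  -167.3]
 [ -46.6 -202.8]
 [  27.1 -108.9]
 [ -22.1  -76.1]] c [ -34.15649047 -138.75042146] sides [0.0600141  0.11940652 0.05908821 0.11673549]
brk yaw -38.38641358889225
chute foot cheeks [[ 0.079  0.195]
 [-0.047  0.199]]
ring [[ 0.10014648 -0.16808747]]
```

Add to h.py:
```python
O=np.array([.6024,.0504,0]);YAW=np.radians(10.1)
S=R.from_euler('z',YAW).as_matrix()
T0=np.array([[0,1,0],[1,0,0],[0,0,-1.]])  # columns: tool x=+y_s, y=+x_s, z=-z (stand)
def st():
    s=read_state();q=s["eef_rot"];A=S.T@R.from_quat([q[1],q[2],q[3],q[0]]).as_matrix()
    p=S.T@(np.array(s["tool_pos"])-O)
    return s,p,A
def rep(target=None,lean=0):
    s,p,A=st();print("t",round(s["clock"],2),"stand mm",(p*1e3).round(1),"F",(S.T@np.array(s["ft_force"])).round(1),"j",np.round(s["joint_positions"],2),"w",round(s["gripper_width"],3))
    W=T0@R.from_euler('y',lean).as_matrix()
    print("turn left (tool rotvec)",R.from_matrix(A.T@W).as_rotvec().round(3))
    if target is not None:
        d=np.array(target)/1e3-p;print("shift in tool now",(A.T@d*1e3).round(1),"in final tool",(W.T@d*1e3).round(1))
```

```text
(no output)
```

Request:
move_arm:
  commands:
    - [0,0,0.164,0,0,-0.03,-1]
    - [0,0,0.164,0,0,-0.03,-1]
    - [0,0,0.164,0,0,-0.03,-1]
    - [0,0,0.164,0,0,-0.03,-1]
    - [0,0,0.164,0,0,-0.03,-1]
    - [0,0,0.164,0,0,-0.03,-1]
    - [0,0,0,-0.05,0.02,0,-1]
    - [0,0,0,-0.05,0.02,0,-1]
    - [0,0,0,-0.05,0.02,0,-1]
    - [0,0,0,-0.05,0.02,0,-1]
    - [0,0,0,-0.05,0.02,0,-1]
    - [0,0,0,-0.05,0,0,-1]

```text
clock: 1.75
tool_pos: [0.4422, 0.3847, 0.4363]
eef_rot: [0.001, 0.643, 0.766, 0.0]
ft_force: [0.2, -0.9, -0.4]
gripper_width: -0.0001
finger_force: 0.0
```

```bash
python3 -c "
from h import *
rep([-109,-131,250])"
```

```text
t 1.75 stand mm [-99.1 357.2 436.3] F [-0.  -0.9 -0.4] j [-1.11  0.26  0.41  1.73 -0.11  1.17 -0.5 ] w -0.0
turn left (tool rotvec) [ 0.001  0.001 -0.002]
shift in tool now [-488.1   -9.   186.5] in final tool [-488.2   -9.9  186.3]
```

Request:
move_arm:
  commands:
    - [0,0,0,-0.049,-0.001,0,-1]
    - [0,0,0,-0.049,-0.001,0,-1]
    - [0,0,0,-0.049,-0.001,0,-1]
    - [0,0,0,-0.049,-0.001,0,-1]
    - [0,0,0,-0.049,-0.001,0,-1]
    - [0,0,0,-0.049,-0.001,0,-1]
    - [0,0,0,-0.049,-0.001,0,-1]
    - [0,0,0,-0.049,-0.001,0,-1]
    - [0,0,0,-0.049,-0.001,0,-1]
    - [0,0,0,-0.047,-0.001,0,-1]
    - [0,0,0,0,0,0.04,-1]
    - [0,0,0,0,0,0.04,-1]

```text
clock: 3.25
tool_pos: [0.5164, -0.0963, 0.3559]
eef_rot: [0.001, 0.643, 0.766, 0.001]
ft_force: [0.4, 1.1, -0.2]
gripper_width: 0.0001
finger_force: 0.0
```

```bash
python3 -c "
from h import *
rep([-109,-131,195])
c=capture('wrist');cv2.imwrite('pics/w1.png',c['color'])"
```

```text
t 3.25 stand mm [-110.4 -129.3  355.9] F [ 0.6  1.  -0.2] j [-0.45  0.27  0.69  1.97 -0.2   0.97  0.51] w 0.0
turn left (tool rotvec) [ 0.002  0.    -0.002]
shift in tool now [ -1.7   1.1 160.9] in final tool [ -1.7   1.4 160.9]
```

View pics/w1.png

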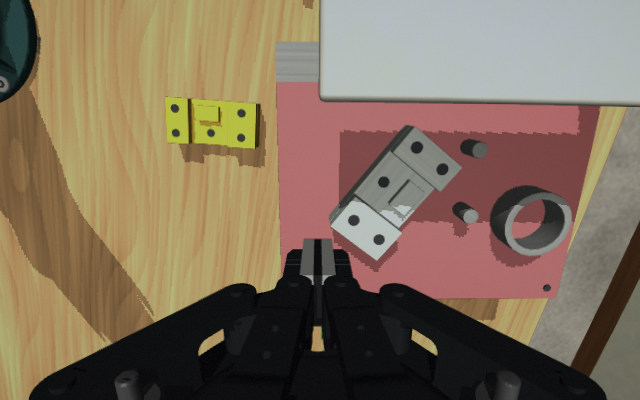

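The wrist view shows the bracket's top corners at about (412,126), (461,169), (378,261) and (331,216), the peg tops at (480,150) and (470,216), and the fingers at (318,250).

```bash
python3 -c "
from h import *
c=capture('wrist')
def f(p,z): return ((onplane(c,p,z)-O)@S*1e3).round(1)
b=f([(331,216),(378,261),(461,169),(412,126)],.184);print(b,b.mean(0));v=b[3]-b[0]+b[2]-b[1];print(np.degrees(np.arctan2(-v[0],v[1])))
print('pegs',f([(482,150),(472,216)],.178))"
```

```text
[[-102.9 -155.3  184. ]
 [ -56.9 -201.1  184. ]
 [  12.6 -110.8  184. ]
 [ -34.1  -73.5  184. ]] [ -45.325 -135.175  184.   ]
-38.785447804066436
pegs [[  32.1  -94.6  178. ]
 [  31.2 -157.1  178. ]]
```

```bash
python3 -c "
from h import *
c=capture('wrist');print(c['dist_coeffs'],np.round(c['cam_to_world'],3).tolist())
def f(p,z): return ((onplane(c,p,z)-O)@S*1e3).round(1)
print(f([(277,82),(552,299),(607,106)],.15),'ring',f([(537,214)],.18))
a=cv2.imread('pics/w1.png')[40:300,270:620];cv2.imwrite('pics/w1c.png',cv2.resize(a,None,fx=2.28,fy=2.28,interpolation=cv2.INTER_CUBIC))
rep()"
```

```text
[-0.02692429  0.          0.          0.          0.        ] [[0.985, 0.171, 0.038, 0.502], [0.175, -0.947, -0.271, -0.026], [-0.01, 0.274, -0.962, 0.47], [0.0, 0.0, 0.0, 1.0]]
[[-153.3  -35.   150. ]
 [ 152.4 -267.3  150. ]
 [ 164.4  -55.   150. ]] ring [[  93.8 -154.9  180. ]]
t 3.4 stand mm [-111.8 -127.8  354.9] F [0.4 0.1 0.4] j [-0.45  0.27  0.68  1.97 -0.2   0.98  0.51] w -0.001
turn left (tool rotvec) [-0.005 -0.001 -0.001]
```

View pics/w1c.png

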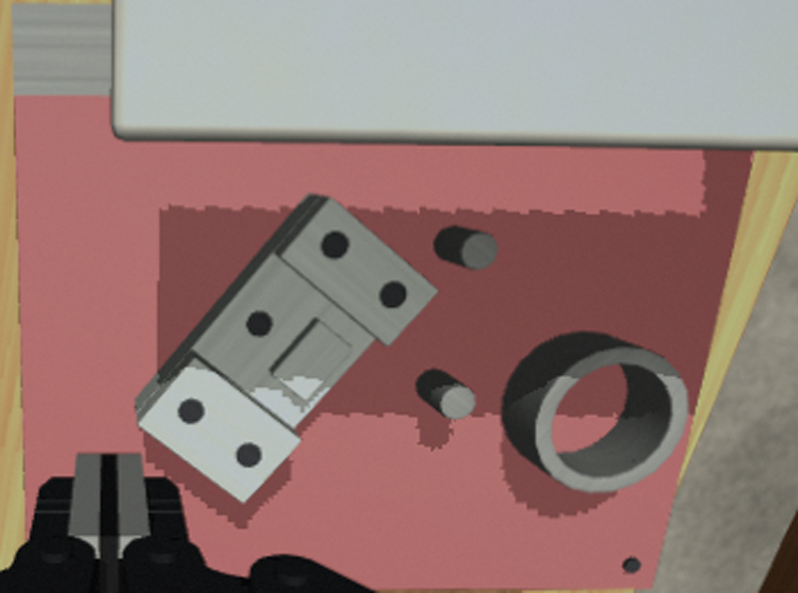

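The crop agrees with the earlier view: pegs at (479,251) and (457,400) in crop pixels, and the shut fingers stand clear left of the bracket's rear-left corner at (137,412). I go down there.

Request:
move_arm:
  commands:
    - [0,0,0,0,0,0.04,-1]
    - [0,0,0,0,0,0.04,-1]
    - [0,0,0,0,0,0.04,-1]
    - [0,0,0,0,0,0.028,-1]
    - [0,0,0,0,0,0.012,-1]
    - [0,0,0,0,0,0,-1]

```text
clock: 4.15
tool_pos: [0.5171, -0.0954, 0.1971]
eef_rot: [0.0, 0.642, 0.767, 0.0]
ft_force: [-0.0, -0.5, 0.8]
gripper_width: 0.0004
finger_force: 0.0
```

```bash
python3 -c "
from h import *
rep([-97,-140,195])"
```

```text
t 4.15 stand mm [-109.5 -128.5  197.1] F [-0.1 -0.5  0.8] j [-0.31  0.48  0.55  2.12 -0.42  0.64  0.7 ] w 0.0
turn left (tool rotvec) [0.001 0.    0.   ]
shift in tool now [-11.5  12.5   2.1] in final tool [-11.5  12.5   2.1]
```

Request:
move_arm:
  commands:
    - [0,0,0,-0.003,0.004,0,-1]
    - [0,0,0,-0.003,0.004,0,-1]
    - [0,0,0,-0.003,0.004,0,-1]
    - [0,0,0,-0.003,0.004,0,-1]
    - [0,0,0,-0.003,0.004,0,-1]
    - [0,0,0,-0.003,0.004,0,-1]
    - [0,0,0,-0.003,0.004,0,-1]
    - [0,0,0,-0.003,0.004,0,-1]

```text
clock: 5.15
tool_pos: [0.5493, -0.1134, 0.1959]
eef_rot: [-0.003, 0.642, 0.766, -0.001]
ft_force: [-5.7, 0.1, 3.7]
gripper_width: -0.0001
finger_force: 2.6
```

```bash
python3 -c "
from h import *
rep()
c=capture('scene')
cv2.imwrite('pics/s2.png',cv2.resize(c['color'][140:300,225:365],None,fx=3.5,fy=3.5,interpolation=2))"
```

```text
t 5.15 stand mm [ -81.  -152.   195.9] F [-5.5  1.1  3.7] j [-0.27  0.52  0.54  2.05 -0.42  0.69  0.72] w -0.0
turn left (tool rotvec) [-0.005 -0.003 -0.001]
```

View pics/s2.png

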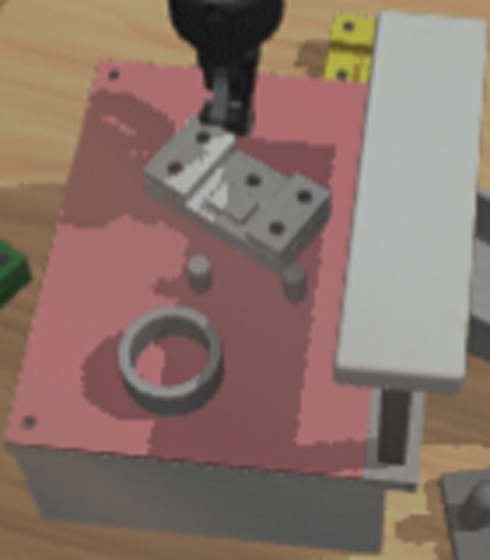

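The scene crop shows the bracket turned some 12°, its front corner (278,258) by the front peg (292,275), the finger at (228,115) on the rear-left side. I continue.

Request:
move_arm:
  commands:
    - [0,0,0,-0.003,0.004,0,-1]
    - [0,0,0,-0.003,0.004,0,-1]
    - [0,0,0,-0.003,0.004,0,-1]
    - [0,0,0,-0.003,0.004,0,-1]
    - [0,0,0,-0.003,0.004,0,-1]
    - [0,0,0,-0.003,0.004,0,-1]

```text
clock: 5.95
tool_pos: [0.5786, -0.1283, 0.1962]
eef_rot: [0.0, 0.643, 0.766, -0.001]
ft_force: [-3.5, -2.4, -0.2]
gripper_width: -0.0001
finger_force: 1.5
```

```bash
cat >> h.py <<'E'
def brk(c,seed=None):
    """top-face long edges by eye: crop helper"""
def crop(name,n,x0,x1,y0,y1,k):
    c=capture(name);cv2.imwrite(f'pics/{n}.png',cv2.resize(c['color'][y0:y1,x0:x1],None,fx=k,fy=k,interpolation=2));return c
E
python3 -c "
from h import *
rep()
c=capture('wrist');cv2.imwrite('pics/w3.png',c['color'])"
```

```text
t 5.95 stand mm [ -54.8 -171.8  196.2] F [-3.9 -1.7 -0.2] j [-0.24  0.56  0.54  1.98 -0.42  0.72  0.73] w -0.0
turn left (tool rotvec) [-0.     0.002 -0.001]
```

View pics/w3.png

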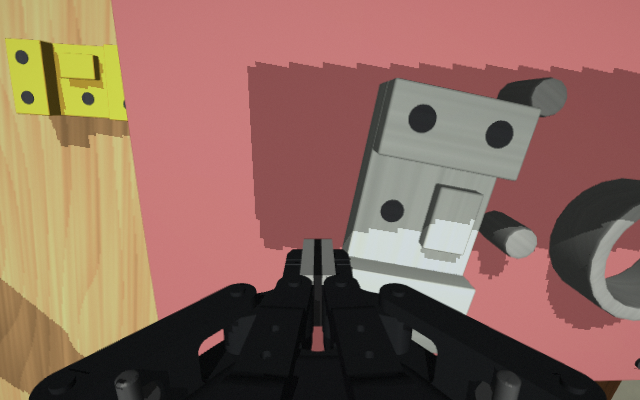

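The wrist view shows the bracket about 12° off, its front-right corner (540,109) at the front peg (548,97), the rear peg at (520,240) still 15–20 px off its side. A little more, mostly along +x.

Request:
move_arm:
  commands:
    - [0,0,0,-0.002,0.003,0,-1]
    - [0,0,0,-0.002,0.003,0,-1]
    - [0,0,0,-0.001,0.003,0,-1]
    - [0,0,0,0,0.002,0,-1]

```text
clock: 6.5
tool_pos: [0.5906, -0.1305, 0.1964]
eef_rot: [0.0, 0.642, 0.766, -0.0]
ft_force: [-4.2, -3.1, -0.2]
gripper_width: 0.0002
finger_force: 2.0
```

```bash
cat >> h.py <<'E'
def look():
    # right edge of bracket top front block and front edge in wrist view, via straight segments
    c=capture('wrist');g=cv2.cvtColor(c['color'],cv2.COLOR_BGR2GRAY)
    L=cv2.createLineSegmentDetector().detect(g)[0][:,0]
    hsv=cv2.cvtColor(c['color'],cv2.COLOR_BGR2HSV)
    L=L[np.hypot(L[:,2]-L[:,0],L[:,3]-L[:,1])>35]
    for l in L:
        P=(onplane(c,l.reshape(2,2),.184)-O)@S*1e3
        if (abs(P[:,0])<70).all() and (P[:,1]>-260).all() and (P[:,1]<0).all():
            d=P[1]-P[0];print(l.round(0),P[:,:2].round(0).tolist(),"ang",round((np.degrees(np.arctan2(-d[0],d[1]))+45)%90-45,1))
E
python3 -c "
from h import *
rep();look()"
```

```text
t 6.5 stand mm [ -43.4 -176.   196.4] F [-4.7 -2.3 -0.2] j [-0.23  0.57  0.54  1.95 -0.43  0.73  0.73] w 0.0
turn left (tool rotvec) [ 0.     0.001 -0.001]
[462. 268. 481. 171.] [[21.0, -176.0], [24.0, -132.0]] ang -2.9
[412. 242. 421. 183.] [[-2.0, -163.0], [-1.0, -137.0]] ang -2.9
[313. 281. 313. 239.] [[-45.0, -182.0], [-45.0, -162.0]] ang -0.9
[353. 158. 345. 249.] [[-29.0, -127.0], [-31.0, -167.0]] ang -3.2
[321. 239. 321. 283.] [[-42.0, -162.0], [-42.0, -183.0]] ang 0.7
[426. 188. 416. 247.] [[1.0, -139.0], [-0.0, -165.0]] ang -3.3
[512.  97. 364.  89.] [[32.0, -103.0], [-26.0, -100.0]] ang -2.8
[352. 265. 463. 270.] [[-28.0, -174.0], [22.0, -177.0]] ang -3.0
[423. 183. 464. 185.] [[0.0, -137.0], [17.0, -138.0]] ang -3.0
[474. 283. 358. 278.] [[28.0, -184.0], [-25.0, -181.0]] ang -3.0
[363.  89. 356. 162.] [[-26.0, -100.0], [-28.0, -128.0]] ang -3.0
[419. 248. 456. 250.] [[1.0, -166.0], [17.0, -167.0]] ang -2.6
[468. 189. 427. 187.] [[19.0, -140.0], [2.0, -139.0]] ang -3.5
[499. 169. 513. 100.] [[31.0, -131.0], [32.0, -104.0]] ang -2.9
[484.  73. 523.  65.] [[20.0, -94.0], [34.0, -91.0]] ang 12.7
[341. 243. 353.  93.] [[-33.0, -164.0], [-30.0, -102.0]] ang -3.0
[449. 167. 497. 171.] [[10.0, -130.0], [30.0, -132.0]] ang -4.6
[424. 168. 387. 167.] [[0.0, -131.0], [-15.0, -130.0]] ang -2.2
[359. 163. 451. 167.] [[-26.0, -128.0], [11.0, -130.0]] ang -2.9
[379. 316. 396. 354.] [[-15.0, -201.0], [-5.0, -223.0]] ang 23.6
```

```bash
python3 -c "
from h import *
crop('wrist','w4',300,600,20,320,2)"
```

```text
(no output)
```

View pics/w4.png

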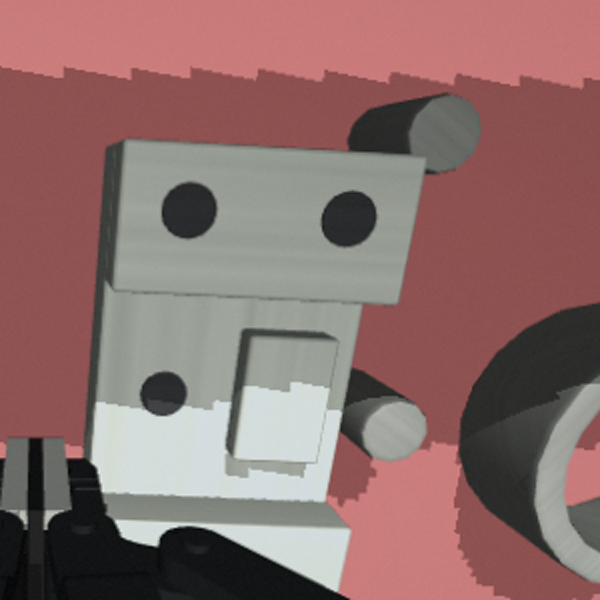

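The crop shows the bracket 3° off, with its front-right corner (425,158) against the back-left of the front peg (top centre 444,133) and the rear peg (394,428) close to its side. I compute the corner relative to the peg.

```bash
python3 -c "
from h import *
c=capture('wrist')
f=lambda p,z:((onplane(c,np.array(p,float)/2+[300,20],z)-O)@S*1e3)[:,:2].round(1)
p=f([(444,133),(394,428)],.178);b=f([(425,158),(125,140),(398,304)],.184);print(p,b,b-p[0]+[40,-95])
rep()"
```

```text
[[  39.1  -97.9]
 [  38.5 -161.5]] [[  32.4 -102.9]
 [ -25.9 -100. ]
 [  31.4 -131.7]] [[  33.3 -100. ]
 [ -25.   -97.1]
 [  32.3 -128.8]]
t 6.65 stand mm [ -43.  -175.3  196.4] F [-3.3 -2.   0.8] j [-0.23  0.57  0.54  1.95 -0.43  0.73  0.73] w -0.0
turn left (tool rotvec) [0.001 0.    0.   ]
```

Request:
move_arm:
  commands:
    - [0,0,0,0,-0.02,0,-1]
    - [0,0,0,0,0,-0.05,-1]
    - [0,0,0,0,0,-0.05,-0.41]
    - [0,0,0,-0.042,0.033,0,-0.41]
    - [0,0,0,-0.042,0.032,0,-0.41]
    - [0,0.175,0,0,0,0,-0.41]
    - [0,0.175,0,0,0,0,-0.41]
    - [0,0.175,0,0,0,0,-0.41]
    - [0,0.175,0,0,0,0,-0.41]
    - [0,0,0,0,0,0,-0.41]

```text
clock: 7.9
tool_pos: [0.6496, -0.2069, 0.2941]
eef_rot: [-0.263, 0.605, 0.719, 0.22]
ft_force: [0.0, -0.1, -0.4]
gripper_width: 0.0251
finger_force: 0.0
```

```bash
python3 -c "
from h import *
rep([2,-262,180],.7)"
```

```text
t 7.9 stand mm [   1.4 -261.6  294.1] F [ 0.  -0.1 -0.4] j [ 0.25  0.72  0.36  1.49 -0.72  1.55  0.99] w 0.025
turn left (tool rotvec) [ 0.002  0.001 -0.004]
shift in tool now [-73.8   0.7  87. ] in final tool [-73.8   0.6  87. ]
```

Request:
move_arm:
  commands:
    - [0,0,0,-0.0185,0,0.0218,-0.41]
    - [0,0,0,-0.0185,0,0.0218,-0.41]
    - [0,0,0,-0.0185,0,0.0218,-0.41]
    - [0,0,0,-0.0183,0,0.0216,-0.41]
    - [0,0,0,0,0,0,-0.41]

```text
clock: 8.52
tool_pos: [0.6479, -0.2038, 0.1789]
eef_rot: [-0.266, 0.603, 0.719, 0.219]
ft_force: [-0.6, 0.5, 0.6]
gripper_width: 0.0254
finger_force: 0.0
```

```bash
python3 -c "
from h import *
rep([2,-262,180],.7);look()"
```

```text
t 8.53 stand mm [   0.3 -258.3  178.9] F [-0.5  0.6  0.6] j [ 0.26  0.84  0.33  1.55 -0.76  1.41  1.1 ] w 0.025
turn left (tool rotvec) [-0.004 -0.003 -0.003]
shift in tool now [-2.1  1.7 -3.3] in final tool [-2.1  1.7 -3.3]
[372. 127. 370.  72.] [[27.0, -185.0], [28.0, -149.0]] ang -2.3
[379. 194. 377. 129.] [[27.0, -221.0], [29.0, -186.0]] ang -2.9
[272.  68. 264. 123.] [[-24.0, -146.0], [-26.0, -182.0]] ang -2.9
[256. 124. 247. 190.] [[-30.0, -183.0], [-31.0, -219.0]] ang -2.5
[277. 283. 287. 239.] [[-16.0, -259.0], [-13.0, -242.0]] ang -9.5
[276. 239. 265. 274.] [[-17.0, -241.0], [-21.0, -256.0]] ang -14.3
[370. 274. 359. 240.] [[21.0, -256.0], [17.0, -242.0]] ang 14.4
[348. 238. 357. 278.] [[13.0, -241.0], [16.0, -258.0]] ang 10.1
[323. 112. 358. 113.] [[3.0, -176.0], [21.0, -176.0]] ang -2.3
[246. 192. 379. 197.] [[-32.0, -220.0], [27.0, -223.0]] ang -2.8
[394.  22. 385.  58.] [[45.0, -109.0], [37.0, -139.0]] ang -14.9
[374.  52. 372.  17.] [[32.0, -134.0], [33.0, -104.0]] ang -1.7
[323.  68. 271.  67.] [[3.0, -146.0], [-25.0, -144.0]] ang -2.9
[371.  70. 323.  69.] [[29.0, -147.0], [3.0, -146.0]] ang -2.0
[271.  49. 372.  52.] [[-26.0, -131.0], [31.0, -134.0]] ang -2.9
[175. 128. 195.  43.] [[-70.0, -185.0], [-70.0, -126.0]] ang -0.0
[380. 197. 385. 256.] [[28.0, -222.0], [28.0, -249.0]] ang -0.1
[373. 208. 253. 203.] [[24.0, -228.0], [-28.0, -225.0]] ang -2.8
[254. 206. 372. 210.] [[-27.0, -226.0], [24.0, -229.0]] ang -2.7
```

Request:
move_arm:
  commands:
    - [0,0,0,0.0038,0,0.0032,-0.41]
    - [0,0,0,0.0038,0,0.0032,-0.41]
    - [0,0,0,0.0038,0,0.0032,-0.41]
    - [0,0,0,0.0038,0,0.0032,-0.41]
    - [0,0,0,0.0038,0,0.0032,-0.41]
    - [0,0,0,0,0,0,-0.41]

```text
clock: 9.32
tool_pos: [0.6456, -0.1808, 0.183]
eef_rot: [-0.262, 0.603, 0.72, 0.221]
ft_force: [1.4, -2.7, 1.8]
gripper_width: 0.025
finger_force: 1.5
```

```bash
python3 -c "
from h import *
rep([2,-235,180],.7);look()"
```

```text
t 9.32 stand mm [   2.  -235.2  183. ] F [ 0.9 -2.9  1.8] j [ 0.23  0.82  0.33  1.59 -0.77  1.38  1.09] w 0.025
turn left (tool rotvec) [0.002 0.001 0.001]
shift in tool now [-1.8  0.   2.4] in final tool [-1.8  0.   2.4]
[376. 228. 372. 159.] [[27.0, -212.0], [28.0, -178.0]] ang -1.2
[277. 283. 285. 245.] [[-14.0, -236.0], [-12.0, -220.0]] ang -9.0
[249. 157. 241. 227.] [[-31.0, -176.0], [-31.0, -212.0]] ang -0.2
[262.  93. 256. 156.] [[-27.0, -137.0], [-28.0, -175.0]] ang -0.7
[350. 337. 342. 262.] [[14.0, -256.0], [12.0, -227.0]] ang 4.1
[242. 229. 376. 230.] [[-31.0, -213.0], [27.0, -213.0]] ang -0.6
[314. 140. 353. 140.] [[0.0, -167.0], [20.0, -167.0]] ang -0.4
[393.  53. 384.  88.] [[45.0, -107.0], [38.0, -133.0]] ang -16.5
[292. 274. 285. 323.] [[-9.0, -232.0], [-11.0, -251.0]] ang -6.3
[364.  92. 262.  92.] [[27.0, -136.0], [-28.0, -136.0]] ang -0.3
[353. 157. 317. 157.] [[19.0, -176.0], [2.0, -176.0]] ang -0.3
[259.  75. 364.  76.] [[-30.0, -124.0], [28.0, -124.0]] ang -0.5
[365. 143. 362.  94.] [[25.0, -168.0], [26.0, -138.0]] ang -0.5
[167. 163. 188.  71.] [[-70.0, -180.0], [-70.0, -120.0]] ang -0.1
[342. 239. 293. 238.] [[12.0, -217.0], [-9.0, -217.0]] ang -0.8
[293. 240. 341. 241.] [[-8.0, -218.0], [12.0, -218.0]] ang -1.2
[168. 329. 197. 308.] [[-56.0, -253.0], [-46.0, -246.0]] ang 37.4
```

Request:
move_arm:
  commands:
    - [0,0,0,0.0038,0,0.0032,-0.41]
    - [0,0,0,0.0038,0,0.0032,-0.41]
    - [0,0,0,0.0038,0,0.0032,-0.41]
    - [0,0,0,0,0,0,-0.41]

```text
clock: 9.88
tool_pos: [0.6423, -0.166, 0.1824]
eef_rot: [-0.263, 0.603, 0.72, 0.22]
ft_force: [0.2, -4.0, 3.0]
gripper_width: 0.0248
finger_force: 1.7
```

```bash
python3 -c "
from h import *
rep([2,-235,180],.7);look()"
```

```text
t 9.88 stand mm [   1.3 -220.1  182.4] F [-0.5 -4.   3. ] j [ 0.22  0.81  0.32  1.62 -0.77  1.37  1.09] w 0.025
turn left (tool rotvec) [-0. -0. -0.]
shift in tool now [-13.    0.7  -7.8] in final tool [-13.    0.7  -7.8]
[377. 228. 371. 157.] [[27.0, -197.0], [27.0, -161.0]] ang 0.1
[381.   8. 252.   7.] [[41.0, -53.0], [-40.0, -52.0]] ang -0.7
[351. 342. 342. 262.] [[14.0, -243.0], [11.0, -212.0]] ang 5.1
[248. 158. 241. 227.] [[-32.0, -162.0], [-32.0, -197.0]] ang 0.3
[277. 283. 285. 245.] [[-15.0, -221.0], [-12.0, -205.0]] ang -9.1
[369. 156. 249. 156.] [[26.0, -161.0], [-31.0, -161.0]] ang -0.1
[241. 230. 377. 230.] [[-32.0, -198.0], [27.0, -198.0]] ang -0.0
[292. 275. 285. 323.] [[-9.0, -218.0], [-11.0, -236.0]] ang -6.2
[397.  72. 387. 107.] [[45.0, -107.0], [37.0, -131.0]] ang -18.2
[261.  93. 255. 153.] [[-29.0, -122.0], [-29.0, -159.0]] ang 0.1
[361.  92. 259.  92.] [[24.0, -121.0], [-30.0, -121.0]] ang -0.1
[316. 140. 351. 140.] [[0.0, -152.0], [18.0, -152.0]] ang 0.1
[258.  75. 363.  75.] [[-31.0, -109.0], [26.0, -109.0]] ang -0.0
[259.  37. 361.  36.] [[-33.0, -79.0], [27.0, -79.0]] ang 0.4
[342. 238. 293. 238.] [[12.0, -202.0], [-9.0, -202.0]] ang -0.0
[312. 136. 314.  94.] [[-1.0, -149.0], [-1.0, -123.0]] ang -1.1
[351.  97. 353. 138.] [[19.0, -125.0], [19.0, -151.0]] ang -0.2
[351. 137. 349. 101.] [[18.0, -150.0], [18.0, -127.0]] ang -0.2
[316.  98. 316. 138.] [[0.0, -125.0], [0.0, -151.0]] ang 0.1
[274. 372. 275. 291.] [[-15.0, -253.0], [-16.0, -224.0]] ang 2.6
[294. 241. 341. 241.] [[-9.0, -203.0], [11.0, -203.0]] ang -0.2
[352. 273. 350. 308.] [[15.0, -217.0], [14.0, -230.0]] ang -4.9
[359. 294. 361. 343.] [[18.0, -225.0], [18.0, -243.0]] ang -1.1
[167. 330. 216. 295.] [[-57.0, -239.0], [-39.0, -225.0]] ang 37.5
```

Request:
move_arm:
  commands:
    - [0,0,0,-0.0153,0,-0.0129,-1]
    - [0,-0.175,0,0,-0.036,0,-1]
    - [0,-0.175,0,0,-0.036,0,-1]
    - [0,0,0,0.025,0,0.009,-1]
    - [0,0,0,0.025,0,0.009,-1]
    - [0,0,0,0.025,0,0.009,-1]
    - [0,0,0,0.024,0,0.009,-1]
    - [0,0,0,0,0,0,-1]

```text
clock: 10.92
tool_pos: [0.5563, -0.0911, 0.182]
eef_rot: [-0.135, 0.631, 0.756, 0.112]
ft_force: [0.6, -0.1, 0.7]
gripper_width: -0.0002
finger_force: 0.0
```

```bash
python3 -c "
from h import *
rep([-46,-133,182],.35)"
```

```text
t 10.93 stand mm [ -70.2 -131.2  182. ] F [ 0.6 -0.2  0.7] j [-0.06  0.6   0.42  1.97 -0.69  0.94  1.01] w -0.0
turn left (tool rotvec) [-0.002 -0.003  0.004]
shift in tool now [-1.8 24.2 -0.7] in final tool [-1.7 24.2 -0.6]
```

Request:
move_arm:
  commands:
    - [0,0,0,0,0.006,0,-1]
    - [0,0,0,0,0.006,0,-1]
    - [0,0,0,0,0.006,0,-1]
    - [0,0,0,0,0.004,0,-1]
    - [0,0,0,0,0.002,0,-1]
    - [0,0,0,0,0.002,0,-1]
    - [0,0,0,0,0.001,0,-1]

```text
clock: 11.8
tool_pos: [0.5815, -0.0903, 0.1822]
eef_rot: [-0.135, 0.633, 0.755, 0.111]
ft_force: [-5.2, -0.9, 1.4]
gripper_width: -0.0001
finger_force: 2.1
```

```bash
python3 -c "
from h import *
rep();look()"
```

```text
t 11.8 stand mm [ -45.3 -134.8  182.2] F [-5.3 -0.   1.4] j [-0.06  0.62  0.43  1.92 -0.69  0.96  0.98] w -0.0
turn left (tool rotvec) [-0.003 -0.351 -0.001]
[346. 217. 351. 277.] [[-34.0, -108.0], [-32.0, -132.0]] ang 4.5
[419. 291. 479. 321.] [[-5.0, -138.0], [20.0, -150.0]] ang -26.6
[495. 330. 553. 358.] [[26.0, -153.0], [49.0, -165.0]] ang -26.4
[479. 319. 477. 219.] [[20.0, -149.0], [20.0, -109.0]] ang 0.0
[533.  27. 462.  26.] [[48.0, -26.0], [17.0, -26.0]] ang -0.5
[493. 214. 491. 168.] [[27.0, -107.0], [27.0, -88.0]] ang -0.1
[423. 241. 424. 293.] [[-2.0, -118.0], [-2.0, -139.0]] ang -0.0
[419. 289. 418. 238.] [[-4.0, -137.0], [-4.0, -117.0]] ang 0.0
[419. 237. 466. 236.] [[-4.0, -116.0], [15.0, -116.0]] ang 0.1
[350. 147. 350. 216.] [[-32.0, -79.0], [-32.0, -107.0]] ang -0.2
[321. 241. 321. 283.] [[-44.0, -118.0], [-44.0, -135.0]] ang 0.5
[467. 239. 426. 239.] [[16.0, -117.0], [-1.0, -117.0]] ang -0.3
[474. 218. 347. 218.] [[19.0, -108.0], [-33.0, -108.0]] ang -0.1
[487. 311. 523. 328.] [[23.0, -146.0], [38.0, -153.0]] ang -25.4
[353. 215. 492. 216.] [[-31.0, -107.0], [26.0, -107.0]] ang -0.3
[552. 357. 552. 322.] [[49.0, -165.0], [50.0, -151.0]] ang -1.8
[343. 247. 343. 174.] [[-35.0, -120.0], [-35.0, -90.0]] ang -0.2
[537.  27. 578.  28.] [[50.0, -26.0], [69.0, -26.0]] ang 0.1
[488. 147. 352. 147.] [[26.0, -79.0], [-31.0, -79.0]] ang -0.2
[376. 144. 488. 144.] [[-21.0, -78.0], [26.0, -78.0]] ang 0.1
[598. 327. 565. 344.] [[69.0, -153.0], [55.0, -159.0]] ang 25.2
[469. 239. 471. 307.] [[16.0, -117.0], [17.0, -144.0]] ang 0.2
[291. 360. 300. 323.] [[-56.0, -165.0], [-53.0, -151.0]] ang -13.1
```

Request:
move_arm:
  commands:
    - [0,0,0,0,0.001,0,-1]
    - [0,0,0,0,0.001,0,-1]
    - [0,0,0,0,0.001,0,-1]

```text
clock: 12.22
tool_pos: [0.5852, -0.0893, 0.1822]
eef_rot: [-0.134, 0.632, 0.755, 0.111]
ft_force: [-6.1, -1.2, 2.1]
gripper_width: -0.0002
finger_force: 3.1
```

Request:
move_arm:
  commands:
    - [0,0,0,0,0.001,0,-1]
    - [0,0,0,0,0.001,0,-1]

```text
clock: 12.48
tool_pos: [0.5854, -0.0893, 0.1822]
eef_rot: [-0.136, 0.632, 0.755, 0.11]
ft_force: [-9.4, -1.3, 4.6]
gripper_width: -0.0001
finger_force: 4.7
```

```bash
python3 -c "
from h import *
rep();crop('wrist','w5',330,600,60,320,2.2)"
```

```text
t 12.47 stand mm [ -41.3 -134.5  182.2] F [-9.5  0.4  4.6] j [-0.07  0.62  0.43  1.91 -0.69  0.97  0.98] w -0.0
turn left (tool rotvec) [-0.005 -0.352 -0.   ]
```

View pics/w5.png

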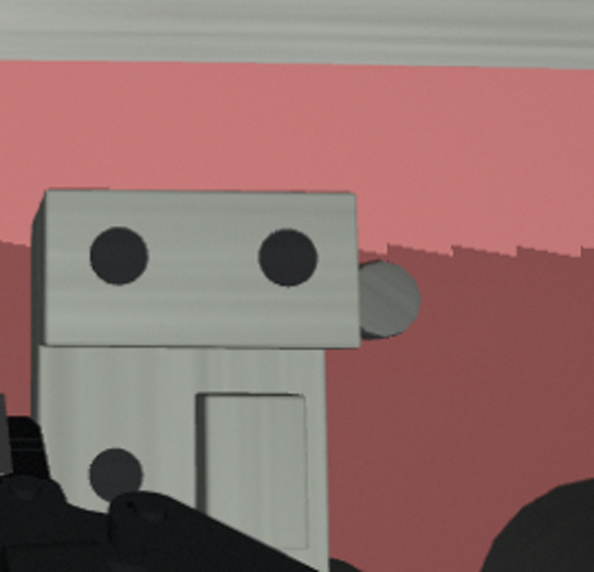

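The crop shows the bracket's right side touching the front peg (388,300) and square to the ledge line. The force stepped up while the finger stopped, so it is seated on the pegs. Now I go around to its rear end.

Request:
move_arm:
  commands:
    - [0,0,0,0,-0.015,0,-1]
    - [0,0,0,0,-0.016,0,-1]
    - [0,0,0,-0.0254,0,-0.0092,-1]
    - [0,0,0,-0.0254,0,-0.0092,-1]
    - [0,0,0,-0.0254,0,-0.0092,-1]
    - [0,0,0,-0.0254,0,-0.0092,-0.41]
    - [0,0.175,0,0,0.036,0,-0.41]
    - [0,0.175,0,0,0.036,0,-0.41]
    - [0,0,0,0,0,0,-0.41]

```text
clock: 13.65
tool_pos: [0.6487, -0.1914, 0.1787]
eef_rot: [-0.263, 0.604, 0.719, 0.22]
ft_force: [-0.9, -0.5, -1.1]
gripper_width: 0.025
finger_force: 0.0
```

```bash
python3 -c "
from h import *
rep([2,-225,182],.7);look()"
```

```text
t 13.65 stand mm [   3.2 -246.1  178.7] F [-1.  -0.4 -1.1] j [ 0.24  0.83  0.33  1.57 -0.77  1.39  1.1 ] w 0.025
turn left (tool rotvec) [ 0.    -0.    -0.002]
shift in tool now [18.3 -1.2 11.1] in final tool [18.3 -1.2 11.1]
[377. 172. 372. 109.] [[31.0, -198.0], [31.0, -162.0]] ang -0.1
[346. 308. 342. 248.] [[14.0, -257.0], [13.0, -233.0]] ang 2.0
[255. 108. 248. 171.] [[-28.0, -161.0], [-28.0, -197.0]] ang -0.4
[277. 283. 286. 239.] [[-13.0, -247.0], [-10.0, -229.0]] ang -9.2
[291. 241. 291. 282.] [[-8.0, -230.0], [-7.0, -247.0]] ang 2.1
[370. 274. 359. 240.] [[24.0, -244.0], [20.0, -230.0]] ang 14.3
[276. 239. 265. 274.] [[-14.0, -229.0], [-18.0, -244.0]] ang -14.5
[348. 238. 357. 278.] [[16.0, -229.0], [19.0, -246.0]] ang 10.0
[372. 106. 257. 108.] [[31.0, -160.0], [-27.0, -161.0]] ang 0.4
[249. 172. 377. 173.] [[-28.0, -198.0], [30.0, -198.0]] ang -0.5
[366. 106. 363.  49.] [[28.0, -160.0], [29.0, -120.0]] ang -1.0
[390.  35. 382.  71.] [[45.0, -109.0], [38.0, -137.0]] ang -15.0
[361.  55. 267.  54.] [[27.0, -124.0], [-25.0, -124.0]] ang -0.5
[267.  56. 262. 106.] [[-25.0, -125.0], [-25.0, -159.0]] ang -0.4
[166. 145. 187.  55.] [[-69.0, -183.0], [-69.0, -123.0]] ang -0.1
[318.  96. 353.  96.] [[4.0, -153.0], [22.0, -153.0]] ang -0.7
[373. 185. 253. 185.] [[28.0, -205.0], [-26.0, -204.0]] ang -0.5
[264.  36. 364.  37.] [[-27.0, -109.0], [30.0, -110.0]] ang -0.9
[377. 195. 383. 259.] [[30.0, -210.0], [30.0, -238.0]] ang 0.2
[256. 187. 372. 188.] [[-24.0, -205.0], [27.0, -206.0]] ang -0.5
[268.   2. 362.   1.] [[-27.0, -79.0], [31.0, -79.0]] ang 0.4
[352. 276. 350. 311.] [[17.0, -245.0], [16.0, -258.0]] ang -4.6
```

Request:
move_arm:
  commands:
    - [0,0,0,0.0061,-0.0005,0.0051,-0.41]
    - [0,0,0,0.0061,-0.0005,0.0051,-0.41]
    - [0,0,0,0.0061,0,0.0051,-0.41]
    - [0,0,0,0.0061,0,0.0051,-0.41]
    - [0,0,0,0.0061,0,0.0051,-0.41]
    - [0,0,0,0.0061,0,0.0051,-0.41]
    - [0,0,0,0.0061,0,0.0051,-0.41]
    - [0,0,0,0.0061,0,0.0051,-0.41]
    - [0,0,0,0.0061,0,0.0051,-0.41]
    - [0,0,0,0.0061,0,0.0051,-0.41]

```text
clock: 14.95
tool_pos: [0.633, -0.1111, 0.1832]
eef_rot: [-0.261, 0.604, 0.72, 0.22]
ft_force: [1.0, -5.3, 4.3]
gripper_width: 0.0251
finger_force: 2.6
```

```bash
python3 -c "
from h import *
rep([2,-80,182],.7);look()" | cut -c1-110
```

```text
t 14.95 stand mm [   1.8 -164.3  183.2] F [ 0.1 -5.4  4.3] j [ 0.15  0.77  0.31  1.7  -0.81  1.3   1.08] w 0.0
turn left (tool rotvec) [ 0.002  0.003 -0.   ]
shift in tool now [63.9  0.  55.1] in final tool [63.7  0.2 55.3]
[367.  37. 267.  37.] [[31.0, -23.0], [-28.0, -23.0]] ang -0.1
[277. 283. 285. 247.] [[-15.0, -165.0], [-12.0, -150.0]] ang -9.0
[220. 358. 178. 399.] [[-35.0, -192.0], [-49.0, -206.0]] ang 44.2
[457. 399. 416. 359.] [[52.0, -206.0], [38.0, -193.0]] ang -44.5
[418. 373. 451. 399.] [[39.0, -198.0], [50.0, -206.0]] ang -37.0
[184. 399. 217. 373.] [[-46.0, -206.0], [-35.0, -198.0]] ang 36.9
[308. 352. 356. 345.] [[-2.0, -190.0], [16.0, -188.0]] ang 7.3
[366.  92. 266.  92.] [[28.0, -65.0], [-26.0, -65.0]] ang -0.5
[346. 303. 342. 253.] [[13.0, -173.0], [12.0, -152.0]] ang 2.2
[384. 229. 378. 159.] [[31.0, -142.0], [31.0, -107.0]] ang -0.4
[264.  74. 371.  75.] [[-27.0, -53.0], [31.0, -53.0]] ang -0.4
[292. 264. 285. 324.] [[-9.0, -157.0], [-11.0, -181.0]] ang -5.2
[350. 343. 347. 304.] [[14.0, -187.0], [14.0, -173.0]] ang 1.7
[391.  14. 386.  59.] [[47.0, -3.0], [41.
[... 458 characters left out ...]
[382.  17. 378.  57.] [[42.0, -6.0], [36.0, -39.0]] ang -8.8
[371. 106. 375. 149.] [[30.0, -74.0], [30.0, -101.0]] ang -0.2
[371. 158. 256. 158.] [[27.0, -106.0], [-28.0, -106.0]] ang -0.4
[322.  98. 322. 138.] [[5.0, -69.0], [4.0, -95.0]] ang -0.5
[341. 239. 293. 239.] [[12.0, -146.0], [-9.0, -146.0]] ang -0.1
[293. 241. 341. 241.] [[-9.0, -147.0], [12.0, -147.0]] ang -0.2
[274. 357. 275. 294.] [[-14.0, -192.0], [-15.0, -169.0]] ang 2.2
[212.  57. 232.  12.] [[-58.0, -39.0], [-51.0, -1.0]] ang -10.5
[264. 156. 369. 156.] [[-24.0, -105.0], [27.0, -105.0]] ang -0.1
[355. 398. 357. 348.] [[15.0, -206.0], [17.0, -189.0]] ang -5.6
[133. 354. 199. 307.] [[-68.0, -192.0], [-45.0, -174.0]] ang 37.1
```

Request:
move_arm:
  commands:
    - [0,0,0,0.0061,0,0.0052,-0.41]
    - [0,0,0,0.0061,0,0.0052,-0.41]
    - [0,0,0,0.0061,0,0.0052,-0.41]
    - [0,0,0,0.0061,0,0.0052,-0.41]
    - [0,0,0,0.0061,0,0.0052,-0.41]
    - [0,0,0,0.0061,0,0.0052,-0.41]
    - [0,0,0,0.0061,0,0.0052,-0.41]
    - [0,0,0,0.0061,0,0.0052,-0.41]

```text
clock: 16.0
tool_pos: [0.6221, -0.0485, 0.1829]
eef_rot: [-0.261, 0.604, 0.72, 0.22]
ft_force: [0.5, -5.8, 4.3]
gripper_width: 0.0252
finger_force: 2.7
```

```bash
python3 -c "
from h import *
rep([2,-76,182],.7);look()" | cut -c1-110 | grep -v "ang -*[2-9]\.\|ang -*[0-9][0-9]"
```

```text
t 16.0 stand mm [   2.  -100.8  182.9] F [-0.6 -5.8  4.3] j [ 0.08  0.73  0.29  1.78 -0.85  1.23  1.05] w 0.02
turn left (tool rotvec) [ 0.003  0.003 -0.   ]
shift in tool now [18.4 -0.1 16.6] in final tool [18.4 -0.  16.7]
[322. 140. 358. 140.] [[4.0, -32.0], [22.0, -32.0]] ang 0.0
[322.  97. 322. 137.] [[4.0, -5.0], [5.0, -30.0]] ang 0.5
[357. 137. 356.  97.] [[22.0, -30.0], [22.0, -5.0]] ang -0.9
[359. 157. 324. 156.] [[22.0, -42.0], [5.0, -42.0]] ang -0.4
[134. 317. 147. 260.] [[-70.0, -115.0], [-70.0, -92.0]] ang -0.3
[251. 230. 384. 230.] [[-27.0, -79.0], [31.0, -79.0]] ang -0.1
[342. 238. 293. 238.] [[13.0, -82.0], [-8.0, -82.0]] ang -0.1
[293. 241. 341. 241.] [[-8.0, -83.0], [12.0, -84.0]] ang -0.6
```

Request:
move_arm:
  commands:
    - [0,0,0,0.0061,0,0.0052,-0.41]
    - [0,0,0,0.0061,0,0.0052,-0.41]
    - [0,0,0,0.0061,0,0.0052,-0.41]
    - [0,0,0,0,0,0,-0.41]
    - [0,0,0,0,0,0,-0.41]

```text
clock: 16.68
tool_pos: [0.6164, -0.0222, 0.1814]
eef_rot: [-0.264, 0.603, 0.72, 0.22]
ft_force: [0.2, 0.5, 0.5]
gripper_width: 0.0253
finger_force: 0.0
```

```bash
python3 -c "
from h import *
rep([2,-76,182],.7)
c=capture('scene');d=capture('side')
a=cv2.resize(c['color'][140:300,225:445],None,fx=1.8,fy=1.8);b=cv2.resize(d['color'][130:350,210:400],(int(190*1.309*1),288))
h=np.hstack([a,b]);cv2.imwrite('pics/end.png',h);print(h.shape)"
```

```text
t 16.68 stand mm [  1.1 -73.9 181.4] F [0.3 0.5 0.5] j [ 0.05  0.72  0.28  1.81 -0.87  1.2   1.04] w 0.025
turn left (tool rotvec) [-0.002 -0.001  0.   ]
shift in tool now [-1.2  0.9 -1.8] in final tool [-1.2  0.9 -1.8]
(288, 644, 3)
```

View pics/end.png

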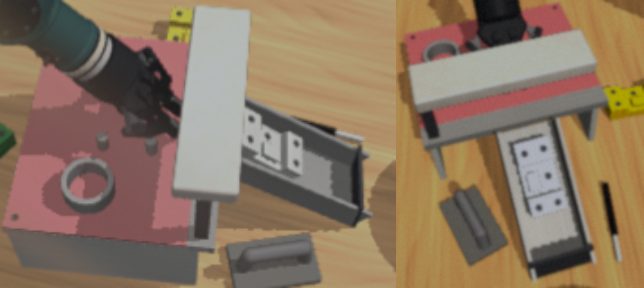

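The picture shows the bracket in the chute, right way up and straight, still sliding towards the stop; everything else is in place. I retreat backwards and then up.

Request:
move_arm:
  commands:
    - [0,0,0,-0.023,0,-0.0193,-0.41]
    - [0,0,0,-0.023,0,-0.0193,-0.41]
    - [0,0,0,-0.023,0,-0.0193,-0.41]
    - [0,0,0,0.0129,0,-0.0153,-0.41]
    - [0,0,0,0.0129,0,-0.0153,-0.41]
    - [0,0,0,0.0129,0,-0.0153,-0.41]
    - [0,0,0,0,0,0,-0.41]
    - [0,0,0,0,0,0,-0.41]
    - [0,0,0,0,0,0,-0.41]
    - [0,0,0,0,0,0,-0.41]
    - [0,0,0,0,0,0,-0.41]
    - [0,0,0,0,0,0,-0.41]

```text
clock: 18.27
tool_pos: [0.6328, -0.112, 0.2415]
eef_rot: [-0.263, 0.603, 0.72, 0.22]
ft_force: [0.1, 0.7, 0.1]
gripper_width: 0.0251
finger_force: 0.0
```

```bash
python3 -c "
from h import *
rep()
# expected top-face corners at the stop: origin y131 z50, pitched -32deg about x
Rx=R.from_euler('x',-32,degrees=True)
P=np.array([[x,y,34] for x in(-30,30) for y in(-60,60)])
W=(Rx.apply(P)+[2,131,50])/1e3@S.T+O
for n in('scene','side'):
    c=capture(n);q=project(c,W);print(n,'expected',q.round(0).tolist())
    x0,y0=q.min(0).astype(int)-30;x1,y1=q.max(0).astype(int)+30
    g=cv2.cvtColor(c['color'],cv2.COLOR_BGR2HSV)[max(y0,0):y1,x0:x1]
    m=((g[...,2]>185)&(g[...,1]<50)).astype(np.uint8)
    m=cv2.morphologyEx(m,cv2.MORPH_OPEN,np.ones((3,3),np.uint8))
    for k in cv2.findContours(m,0,2)[0]:
        if cv2.contourArea(k)>80: print(cv2.contourArea(k),(cv2.boxPoints(cv2.minAreaRect(k))+[x0,max(y0,0)]).round(0).tolist())
"
```

```text
t 18.27 stand mm [   1.4 -165.2  241.5] F [0.2 0.7 0.1] j [ 0.14  0.7   0.33  1.67 -0.78  1.38  1.01] w 0.025
turn left (tool rotvec) [-0.  -0.7 -0. ]
scene expected [[388.0, 215.0], [423.0, 230.0], [388.0, 235.0], [424.0, 250.0]]
side expected [[336.0, 266.0], [351.0, 323.0], [308.0, 274.0], [323.0, 331.0]]
```

```bash
python3 -c "
from h import *
for n in('scene','side'):
    c=capture(n);a=cv2.imread(f'pics/{n}0.png');d=cv2.absdiff(c['color'],a).max(2);m=(d>28).astype(np.uint8)
    m=cv2.morphologyEx(m,cv2.MORPH_CLOSE,np.ones((5,5),np.uint8))
    for k in cv2.findContours(m,0,2)[0]:
        if cv2.contourArea(k)>60: print(n,cv2.contourArea(k),cv2.boundingRect(k),(cv2.boxPoints(cv2.minAreaRect(k))).round(0).tolist())
"
```

```text
scene 874.0 (377, 215, 47, 36) [[373.0, 232.0], [382.0, 211.0], [430.0, 232.0], [421.0, 253.0]]
scene 62.0 (238, 215, 22, 6) [[238.0, 216.0], [259.0, 215.0], [259.0, 220.0], [238.0, 221.0]]
scene 2078.5 (362, 192, 153, 32) [[362.0, 222.0], [362.0, 192.0], [514.0, 194.0], [514.0, 224.0]]
scene 1385.0 (593, 89, 47, 71) [[593.0, 89.0], [639.0, 89.0], [639.0, 159.0], [593.0, 159.0]]
scene 617.5 (393, 0, 43, 44) [[393.0, 0.0], [435.0, 0.0], [435.0, 43.0], [393.0, 43.0]]
scene 196.5 (352, 0, 22, 44) [[352.0, 0.0], [373.0, 0.0], [373.0, 43.0], [352.0, 43.0]]
scene 20692.5 (44, 0, 277, 266) [[-11.0, 65.0], [263.0, -14.0], [330.0, 218.0], [55.0, 297.0]]
side 1665.0 (305, 263, 45, 63) [[303.0, 270.0], [335.0, 261.0], [350.0, 319.0], [318.0, 327.0]]
side 7007.5 (343, 196, 118, 204) [[318.0, 218.0], [375.0, 194.0], [461.0, 399.0], [404.0, 422.0]]
side 108.0 (576, 161, 23, 9) [[575.0, 168.0], [576.0, 160.0], [599.0, 163.0], [598.0, 170.0]]
side 89.5 (549, 139, 13, 18) [[548.0, 140.0], [556.0, 136.0], [565.0, 153.0], [558.0, 157.0]]
side 10017.0 (507, 0, 133, 158) [[507.0, 0.0], [626.0, -18.0], [650.0, 140.0], [531.0, 158.0]]
side 12712.5 (216, 0, 250, 195) [[162.0, 88.0], [255.0, -30.0], [465.0, 136.0], [372.0, 254.0]]
```

```bash
python3 -c "
from workcell import *
print(close_job())"
```

```text
the job is handed in; nothing more can be done
None
```

The bracket was turned flat against both pegs, pushed straight off the ledge, and now lies at the chute's stop. It was right way up in the chute when last viewed, and its outline at the stop matched the expected place in both cameras. The job was handed in at about 18 s; nothing else was touched.

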